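Find the tripped breaker by feel and reset it

ROBOT

A 7-joint arm with a two-finger parallel gripper is mounted at the origin on the work surface. World frame = base frame: x ahead of the robot, y to its left, z up, the work surface at z = 0. Lengths are in m, angles in degrees, forces in N, time in s.
With the tool pointing down it reaches from about 0.425 to 0.875 m from the base axis. Payload 4.7 kg.
Tool frame: the origin (TCP) lies between the finger pads; the fingertips stand 25 mm ahead of it and the grasp point (between the pads) lies 6 mm ahead of it (env.tip_reach is the distance from the TCP to the fingertips, in m); z points along the fingers, y is the direction in which the jaws open and shut (so a half turn about z gives the same grasp; the last joint's range is limited). The gripper opens to 87 mm and grips with 3 to 60 N. Pads are 19 mm wide; open, the fingers measure 117 mm over their backs; the gripper's body (75 mm by 190 mm) begins 51 mm behind the grasp point.
Start: joints at [77.699, 18.392, -4.016, 83.108, 1.295, 78.541, -3.26], TCP at [0.147, -0.633, 0.248] pointing down, gripper open.
Joint ranges: [-163.93, 163.93], [-17.29, 119.83], [-79.2, 71.16], [3.27, 140.29], [-89.18, 269.18], [5.43, 117.66], [-154.24, 154.24]. Speed limits (degrees/s): [147.25, 147.25, 180, 180, 180, 180, 180].

INTERFACE

Orientations are given as [roll, pitch, yaw] about the fixed x, y, z axes, in that order (R = Rz(yaw) Ry(pitch) Rx(roll)).
In Python, from cell import env, viewer, job gives the robot as it stands.
- The arm moves only by the tool move_arm, never from a script. Its argument "steps" is a list of rows, each a list of 7 numbers: the finger opening in cm, from 0 to 8.7, then the shift along the tool's x, y, z in cm, then the turn, a rotation vector about the tool's x, y, z in rad. In form: [[fingers, tx, ty, tz, wx, wy, wz], ...]. A call has 1 to 5 rows; each row shifts and turns the commanded pose from where the row before left it, along the tool's axes as they then stand; what a row does not reach is not made up. A row lasts 1/12 s, in which the tool goes at most 41.7 mm and 7.16 degrees, less where a joint would pass 70% of its speed; a pose out of reach is approached as far as the arm can. A call is refused whole if a number of a shift passes 4.17 or a number of a turn 0.125, either way. A call with a gripper value outside its range is refused whole. The fingers move at their own pace and stop on an object; "force" is the grip in N (left out, the last holds). Time passes only in rows, so rows that do not move let the fingers close. It gives the time, the measured TCP pose, the force and the opening at its end, in the units of the state.
- env.get_obs(): the state, without advancing time (a new reading comes with each control period).
- viewer.read_camera(name): name is "scene" or "top" or "wrist"; returns a dict with "img" (384x512x3 uint8, red, green, blue), "vfov" (degrees; the focal length in pixels is half the picture's height over the tangent of half this angle, whatever the lens; pixels are square), "cx", "cy" (the principal point, pixels), "k1" (the pictures are not rectified: a ray, as slopes to the right and down, at radius r is drawn at 1 + k1 r^2 times it, then the intrinsics apply), "extrinsics" (4x4, takes a point from world to camera coordinates); the wrist camera has in their place "mount" (4x4, takes a point from camera to tool coordinates, whose origin is the TCP and whose axes are the flange's). Camera axes: x right, y down, z forward; pixel columns grow to the right and rows downward; lengths in m; the calibration is good to about 2 mm. A picture is of the moment at which its call begins: read the wrist's pose just before it. There is no depth.
- job.sign_off(): hands the job in, once; it reports no verdict.
The state is a dict: "time_s": time; "qpos": joint angles; "joint_velocities": joint speeds; "effort": joint torques, N m; "tool_pos": TCP position; "tool_rot": TCP orientation; "force": force on the tool from outside, world axes, zero at the start; "wrist_torque": the same for the moment, N m; "grip_width": finger opening in m.
Only numpy, scipy, OpenCV 4.12 (cv2) and the standard library are available. Lean on these libraries where they do the work, as an engineer would, in place of code of your own. Each camera call takes 0.05 s, during which the arm holds its last target.

TASK

One of the breakers standing at ON on the sign-testing panel has tripped without showing it: its handle has gone slack and gives way to a light push towards OFF, while the healthy ones push back. Find it by feel without switching any other breaker over, press its handle past OFF to the end of its travel so that the latch takes, then throw it fully to ON. Last, shut the clear cover fully, and leave the other things on the bench where they are.

Things in the scene. Friction and masses are not known exactly. Their poses are not given: they have to be found in the camera images.
- panel: Low grey steel supply panel fixed on the bench, case 225 x 305 mm, deck 72 mm high. Origin: on the bench under the middle of the breaker row; x to its back (away from the robot at yaw 0), y along the row, z up. Case from 100 mm before to 125 mm behind the origin. Black breakers, 37 x 110 mm, side by side at 38 mm pitch; green bars mark the OFF side (front, -x), red bars the ON side (back).
- row_left (a point): Middle of the nose top of the breaker at the left (+y) end of the row of seven, 114 mm from the row's middle, 90 mm above the bench. Each breaker's raised nose reaches 30 mm before and behind its middle; the case beyond is 4 mm lower. Handle: white, 18 mm wide (y), 11 mm thick, pivot 12 mm below the nose top under its middle, top end 42 mm from the pivot.
- row_right (a point): The same point of the breaker at the right (-y) end of the row. Five breakers start at ON and two at OFF (spare circuits); which stand where, and which of the five is the tripped one, changes from start to start and the tripped one looks like the others.
- cover_hinge (a point): Middle of the cover's hinge line, 85 mm behind the row's middle, 118 mm above the bench, on the terminal housing behind the breakers (80 to 125 mm behind the row's middle, top 118 mm). At each end of the row a cheek 12 mm thick, centred 145 mm from the origin, also rises to 118 mm, from 55 mm before to 80 mm behind the row's middle. In front of the row nothing stands above the noses.
- cover (a joint): Opening angle (rad) of the clear cover: 0 shut flat, starts open at 2.1 to 2.35, leaning back; stop at 2.5. Hinge along panel y with 0.3 N m of friction: it stays where it is left. Clear plate, 147 mm from hinge to free edge, 288 mm wide, 4 mm thick, with a 32 mm lip under its free edge, 0.25 kg. Push it over from behind, then press it down; shut, its top lies 124 mm above the bench.
- cover_edge (a point): Middle of the cover's free edge, on its outer face; moves with the cover. Shut: 62 mm in front of the row's middle, 124 mm above the bench.
- handle1 (a joint): Handle angle (rad) of one of the seven breakers (the numbers do not follow the row): 0 upright, + leaning back (ON: rests at +0.5, stop +0.56), - leaning front (OFF: rests at -0.5, stop -0.68). A fingertip pushing level 24 mm above the pivot needs about 14 N (20 N with the handle's drag along it) to throw a healthy handle; let go before the middle, it springs back; past it, it snaps over.
- handle2 (a joint): Handle angle of another breaker, as handle1. The handle of the tripped one is slack: 4 N (6 N with drag) carries it over to OFF, where it rests at -0.4 to -0.5. Its latch takes when it is pressed on to -0.62 (4 N), just short of the hard stop at -0.68 (7 N); let go, it springs back to OFF, and 4 N throws it to ON.
- handle3 (a joint): Handle angle of another breaker, as handle1.
- handle4 (a joint): Handle angle of another breaker, as handle1.
- handle5 (a joint): Handle angle of another breaker, as handle1.
- handle6 (a joint): Handle angle of another breaker, as handle1.
- handle7 (a joint): Handle angle of another breaker, as handle1.
- meter: Yellow and black hand meter lying flat left of the panel, 150 x 70 x 34 mm; origin under its middle. Bystander.
- driver: Black LED power supply, 170 x 65 x 36 mm, right of the panel; origin under its middle. Bystander.
- spool: Bare metal spool of solder standing up, 64 mm across, 52 mm high; origin under its middle. Bystander.
- halo: White oval light frame lying flat behind the panel, 176 x 326 mm, 16 mm thick; origin under its middle. Bystander.

How it is judged:
By the outcome, as a careful person would: the job done as asked, in the order asked, and still so for the second after the job is handed in, with the robot touching nothing.
It also fails if it takes over 70 s, if anything falls off the work surface, if the arm or the gripper's body presses on something with over 40 N, if the wrist force passes 120 N, or if a joint passes its speed limit or range.

## Working session

There is one attempt and no reset: what is moved stays moved. The work goes in short steps, Python scripts to look and compute and a tool call to move; the robot and the scene stay as the last step left them, time stands still between calls to the robot, and variables do not carry over. Pictures are saved under pics/ and viewed, and the job is handed in when it is done.

Besides the shell and the picture viewer there is one more tool, called after ">>>" by a JSON object that holds its "fn" and its "kwargs". move_arm: Moves the arm, as the interface text tells. Its arguments: {"type":"object","properties":{"steps":{"type":"array"},"force":{"type":"number"}},"required":["steps"]}

```bash
ls; mkdir -p pics
python3 - <<'E'
from cell import env, viewer, job
import cv2, numpy as np
o=env.get_obs(); print(o)
for n in ["scene","top","wrist"]:
    c=viewer.read_camera(n); cv2.imwrite(f"pics/{n}0.png",c["img"][:,:,::-1])
    print(n,{k:(np.round(v,4).tolist() if k!="img" else 0) for k,v in c.items()})
print(env.tip_reach)
E
```

```text
pics
{'time_s': 0.0, 'qpos': array([77.69943006, 18.43973565, -4.01759551, 83.17590795,  1.29499531,
       78.53992977, -3.26072479]), 'joint_velocities': array([-0.02822782, -0.0212424 ,  0.09252832,  0.02776428,  0.06256679,
       -0.00506627,  0.06383697]), 'effort': array([ 3.62542796e-04, -4.91284382e+01, -4.03770134e-01, -3.12527740e+01,
       -6.39860937e-02,  4.36292519e-02,  1.52546654e-04]), 'tool_pos': array([ 0.14727531, -0.63257183,  0.24644527]), 'tool_rot': array([-1.79889680e+02,  5.10162262e-03,  1.31115798e+01]), 'force': array([-0.09379123,  0.08811833, -0.0699928 ]), 'wrist_torque': array([-0.06250512, -0.01633335,  0.01652615]), 'grip_width': 0.08717970447994981}
scene {'img': 0, 'vfov': 54.7579, 'cx': 256.2183, 'cy': 183.9799, 'k1': -0.1173, 'extrinsics': [[-0.863, 0.5052, 0.0083, 0.5576], [0.3819, 0.6629, -0.644, -0.1192], [-0.3309, -0.5526, -0.765, 1.3848], [0.0, 0.0, 0.0, 1.0]]}
top {'img': 0, 'vfov': 47.6824, 'cx': 256.9722, 'cy': 193.7257, 'k1': 0.0558, 'extrinsics': [[0.0283, -0.9996, -0.0008, -0.0949], [-0.9874, -0.0278, -0.156, 0.5847], [0.1559, 0.0052, -0.9878, 1.4023], [0.0, 0.0, 0.0, 1.0]]}
wrist {'img': 0, 'vfov': 62.4553, 'cx': 252.5217, 'cy': 188.5504, 'k1': -0.0355, 'mount': [[-0.0015, -0.9578, -0.2874, 0.0781], [1.0, -0.0012, -0.0013, 0.0006], [0.0009, -0.2874, 0.9578, -0.1367], [0.0, 0.0, 0.0, 1.0]]}
0.025
```

View pics/scene0.png

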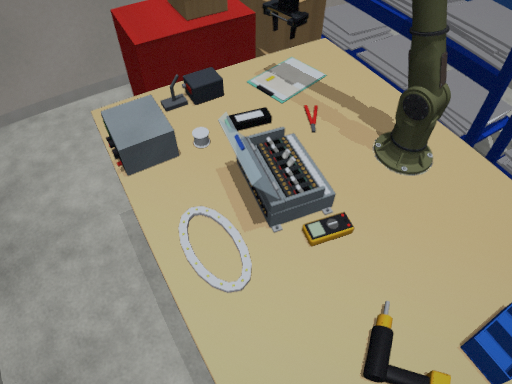

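View pics/top0.png

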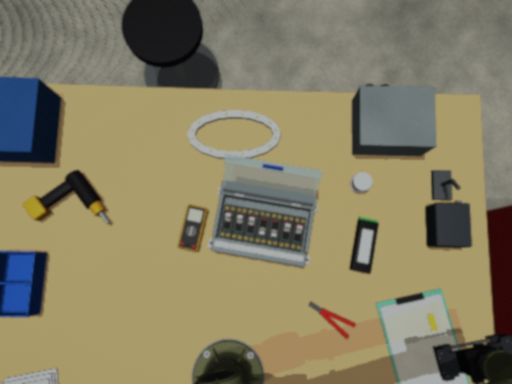

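The top view shows the panel around pixel (265,225), with its front towards the robot (bottom of the picture) and the cover leaning back towards the halo at (235,135). I'll zoom in to measure it.

```bash
cat > h.py <<'E'
from cell import env, viewer, job
import cv2, numpy as np
from scipy.spatial.transform import Rotation as R
def KD(c):
    f=c["img"].shape[0]/2/np.tan(np.radians(c["vfov"])/2)
    return np.array([[f,0,c["cx"]],[0,f,c["cy"]],[0,0,1.]]),np.array([c["k1"],0,0,0,0.])
def tool(o):
    T=np.eye(4);T[:3,:3]=R.from_euler('xyz',o["tool_rot"],degrees=True).as_matrix();T[:3,3]=o["tool_pos"];return T
def cam(n):
    o=env.get_obs(); c=viewer.read_camera(n)
    c["E"]=np.linalg.inv(tool(o)@c["mount"]) if n=="wrist" else np.array(c["extrinsics"])
    return c
def proj(c,P):
    K,D=KD(c);E=c["E"]
    return cv2.projectPoints(np.atleast_2d(np.array(P,float)),cv2.Rodrigues(E[:3,:3])[0],E[:3,3],K,D)[0][:,0]
def plane(c,uv,z):
    K,D=KD(c); r=cv2.undistortPoints(np.atleast_2d(np.array(uv,float))[:,None],K,D)[:,0]
    d=np.c_[r,np.ones(len(r))]@c["E"][:3,:3]; o=-c["E"][:3,:3].T@c["E"][:3,3]
    z=np.broadcast_to(z,len(r)); return o+d*((z-o[2])/d[:,2])[:,None]
def crop(c,x0,y0,w,h,s,name,marks=None):
    im=cv2.resize(np.ascontiguousarray(c["img"][y0:y0+h,x0:x0+w,::-1]),None,fx=s,fy=s,interpolation=cv2.INTER_CUBIC)
    if marks is not None:
        for u,v in marks: cv2.circle(im,(int((u+.5-x0)*s),int((v+.5-y0)*s)),2,(255,0,255),-1)
    for x in range((x0//20+1)*20,x0+w,20): cv2.putText(im,str(x),(int((x-x0)*s),10),0,.35,(0,255,0),1);cv2.line(im,(int((x+.5-x0)*s),12),(int((x+.5-x0)*s),18),(0,255,0),1)
    for y in range((y0//20+1)*20,y0+h,20): cv2.putText(im,str(y),(0,int((y+.5-y0)*s)),0,.35,(0,255,0),1)
    cv2.imwrite(name,im)
E
python3 - <<'E'
from h import *
c=cam("top"); crop(c,195,140,145,140,5,"pics/topz.png")
c=cam("scene"); crop(c,220,100,130,130,4.5,"pics/scz.png")
E
```

```text
(no output)
```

View pics/topz.png

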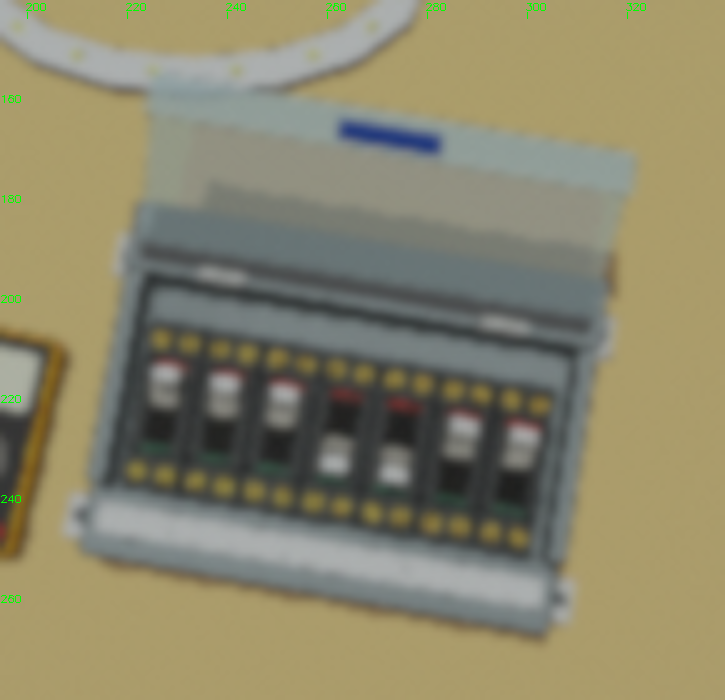

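View pics/scz.png

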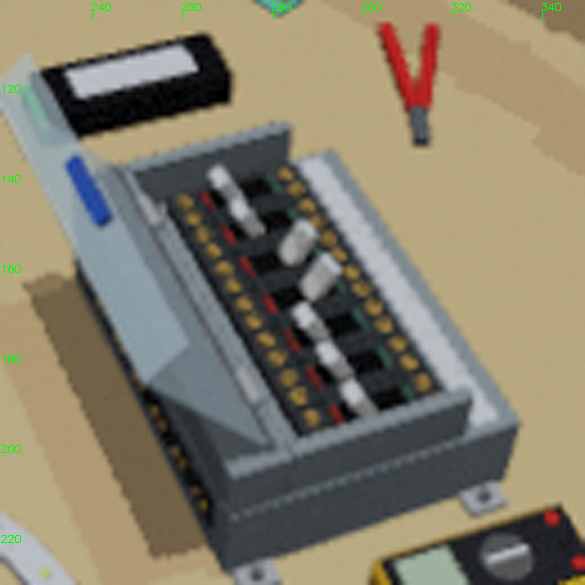

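```bash
cat >> h.py <<'E'
def pan(p,P):
    P=np.atleast_2d(np.array(P,float));c,s=np.cos(p[2]),np.sin(p[2])
    return np.c_[p[0]+c*P[:,0]-s*P[:,1],p[1]+s*P[:,0]+c*P[:,1],P[:,2]]
YS=[.114,.076,.038,0,-.038,-.076,-.114]
def coverpt(th,y,r=.147,t=.003):
    # outer face; hinge at x=.085,z=.118(+.006 outer)
    return [.085-r*np.cos(th)+t*np.sin(th),y,.118+r*np.sin(th)+t*np.cos(th)]
E
python3 - <<'E'
from h import *
from scipy.optimize import least_squares
c=cam("top"); s=cam("scene")
z=lambda a,x0,y0,k: np.array(a)/k+[x0-.5,y0-.5]
on=[0,1,2,5,6];off=[3,4]
P=[[.0201*1,YS[i],.115] for i in on]+[[-.0201,YS[i],.115] for i in off]
uv=z([(167,371),(226,383),(285,393),(463,427),(523,437),(334,462),(395,473)],195,140,5)
P+= [[-.1,.1525,.072],[-.1,-.1525,.072]]; uv=np.r_[uv,z([(78,545),(548,632)],195,140,5)]
P=np.array(P)
# scene: deck corner front-left, cheek tops
Ps=np.array([[-.1,.1525,.072],[-.055,.151,.118],[.125,.1525,.118],[-.055,-.151,.118],[-.1,-.1525,.072]])
uvs=z([(520,425),(470,398),(230,470),(291,125),(333,152)],220,100,4.5)
f=lambda p:np.r_[(proj(c,pan(p,P))-uv).ravel(),(proj(s,pan(p,Ps))-uvs).ravel()*.7]
r=least_squares(f,[.55,-.1,-.1],loss='soft_l1'); p=r.x
print(p,np.degrees(p[2])); print(np.round(r.fun.reshape(-1,2),1))
np.save("p.npy",p)
# cover edge
for th in (2.1,2.2,2.3,2.35):
    print(th,proj(c,pan(p,[coverpt(th,.144),coverpt(th,-.144)])).round(1).tolist(),proj(s,pan(p,[coverpt(th,.144),coverpt(th,-.144)])).round(1).tolist())
E
```

```text
[ 0.47386479 -0.09870144 -0.15252404] -8.73898361498298
[[ 0.  -0.3]
 [ 0.1 -0.6]
 [ 0.2 -0.4]
 [ 0.3 -0.7]
 [ 0.3 -0.5]
 [-0.   0.6]
 [-0.3  0.6]
 [-0.3  1. ]
 [-0.2  1. ]
 [ 0.1 -0.1]
 [ 0.4  0.2]
 [-0.5  1.5]
 [-0.5 -0.7]
 [ 0.1 -0.4]]
2.1 [[224.1, 158.9], [322.0, 176.4]] [[257.5, 179.0], [223.1, 113.5]]
2.2 [[225.1, 155.6], [322.2, 172.9]] [[253.2, 182.4], [219.5, 116.5]]
2.3 [[226.1, 152.8], [322.4, 169.9]] [[249.2, 185.9], [216.3, 119.7]]
2.35 [[226.5, 151.5], [322.4, 168.5]] [[247.4, 187.7], [214.8, 121.4]]
```

```bash
cat >> h.py <<'E'
def plan(px,py,z,p=None,yaw=True):
    """remaining shift (tool axes, cm) and turn (rad) to panel point, tool x = panel x"""
    p=np.load("p.npy") if p is None else p
    o=env.get_obs();T=tool(o);G=np.eye(4);G[:3,:3]=(R.from_euler('z',p[2])*R.from_euler('x',np.pi)).as_matrix()
    G[:3,3]=pan(p,[px,py,z])[0]
    print("shift cm (now axes)",(T[:3,:3].T@(G[:3,3]-T[:3,3])*100).round(2),"turn",R.from_matrix(T[:3,:3].T@G[:3,:3]).as_rotvec().round(3), "shift in goal axes",(G[:3,:3].T@(G[:3,3]-T[:3,3])*100).round(2))
def st():
    p=np.load("p.npy");o=env.get_obs();c,s=np.cos(p[2]),np.sin(p[2])
    d=np.array(o["tool_pos"])[:2]-p[:2];f=o["force"]
    print("t %.2f panel x %.1f y %.1f z %.1f mm  rot %s  F panel %s grip %.1f"%(o["time_s"],1e3*(c*d[0]+s*d[1]),1e3*(-s*d[0]+c*d[1]),1e3*o["tool_pos"][2],np.round(o["tool_rot"],1),np.round([c*f[0]+s*f[1],-s*f[0]+c*f[1],f[2]],2),1e3*o["grip_width"]))
E
python3 -c "
from h import *
plan(.046,-.114,.20);st()"
```

```text
shift cm (now axes) [ 43.94 -32.34   4.74] turn [-0.     0.     0.381] shift in goal axes [ 28.75 -46.37   4.73]
t 0.35 panel x -241.5 y -577.7 z 247.3 mm  rot [-180.     0.    13.1]  F panel [-0.78 -0.89 -0.42] grip 87.2
```

>>> {"fn": "move_arm", "kwargs": {"steps": [[0, 0, 0, 0, 0, 0, 0.095], [0, 0, 0, 0, 0, 0, 0.095], [0, 0, 0, 0, 0, 0, 0.095], [0, 0, 0, 0, 0, 0, 0.096], [0, 1.2, -2.0, 0, 0, 0, 0]], "force": 30}}

```text
time_s: 0.77
tool_pos: [0.1576, -0.6177, 0.2471]
tool_rot: [179.9, 0.2, -9.3]
force: [-0.5, 0.0, 0.3]
grip_width: 0.0616
```

>>> {"fn": "move_arm", "kwargs": {"steps": [[0, 2.0, -3.3, 0, 0, 0, 0], [0, 2.0, -3.3, 0, 0, 0, 0], [0, 2.0, -3.3, 0, 0, 0, 0], [0, 2.0, -3.3, 0, 0, 0, 0], [0, 2.0, -3.3, 0, 0, 0, 0]]}}

```text
time_s: 1.18
tool_pos: [0.2871, -0.4656, 0.2477]
tool_rot: [180.0, -0.0, -8.7]
force: [0.6, -0.2, 0.6]
grip_width: 0.0284
```

>>> {"fn": "move_arm", "kwargs": {"steps": [[0, 2.0, -3.3, 0, 0, 0, 0], [0, 2.0, -3.3, 0, 0, 0, 0], [0, 2.0, -3.3, 0, 0, 0, 0], [0, 2.0, -3.3, 0, 0, 0, 0], [0, 0, 0, 0, 0, 0, 0]]}}

```text
time_s: 1.6
tool_pos: [0.3916, -0.3409, 0.2481]
tool_rot: [-179.8, -0.2, -8.0]
force: [0.2, 0.4, -0.1]
grip_width: 0.0017
```

```bash
python3 -c "
from h import *
st();plan(.046,-.114,.20)
c=cam('wrist');cv2.imwrite('pics/w1.png',c['img'][:,:,::-1])
"
```

```text
t 1.60 panel x -44.5 y -251.9 z 248.1 mm  rot [-179.8   -0.2   -8. ]  F panel [ 0.19  0.38 -0.06] grip 1.7
shift cm (now axes) [  9.22 -13.65   4.89] turn [-0.003 -0.003  0.013] shift in goal axes [  9.05 -13.79   4.81]
```

View pics/w1.png

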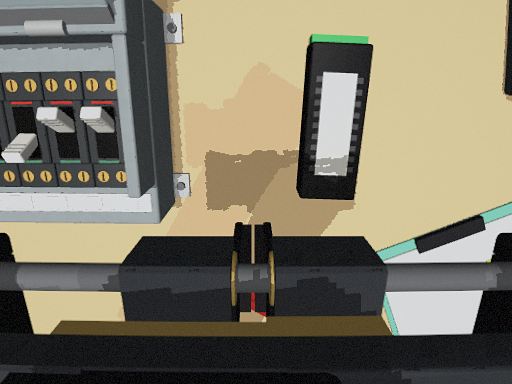

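>>> {"fn": "move_arm", "kwargs": {"steps": [[0, -0.4, -3.8, 0, 0, 0, 0.01], [0, -0.4, -4, 0, 0, 0, 0], [0, -0.4, -4, 0, 0, 0, 0], [0, -0.4, -4, 0, 0, 0, 0], [0, -0.4, -4, 0, 0, 0, 0]]}}

```text
time_s: 2.07
tool_pos: [0.3965, -0.1496, 0.2476]
tool_rot: [180.0, -0.0, -9.4]
force: [0.8, -0.4, -0.1]
grip_width: 0.0003
```

>>> {"fn": "move_arm", "kwargs": {"steps": [[0, 0, -1, 0, 0, 0, 0], [0, 0, 0, 0, 0, 0, 0], [0, 0, 0, 0, 0, 0, 0]]}}

```text
time_s: 2.32
tool_pos: [0.3985, -0.1415, 0.2479]
tool_rot: [179.9, -0.0, -9.3]
force: [0.3, -1.0, 0.5]
grip_width: 0.0003
```

```bash
python3 -c "
from h import *
st()
c=cam('wrist');p=np.load('p.npy')
P=[[-.0201 if i in(3,4) else .0201,y,.1149] for i,y in enumerate(YS)]+[[sx*.03,y+sy*.0185,.09] for y in YS for sx in(-1,1) for sy in (-1,1)]+[[-.055,s*.151,.118] for s in(-1,1)]+[[-.055,s*.139,.118] for s in(-1,1)]
crop(c,0,0,512,384,1.55,'pics/w2.png',proj(c,pan(p,P)))
cv2.imwrite('pics/w2raw.png',c['img'][:,:,::-1])
"
```

```text
t 2.32 panel x -68.0 y -53.7 z 247.9 mm  rot [179.9  -0.   -9.3]  F panel [ 0.41 -0.95  0.46] grip 0.3
```

View pics/w2.png

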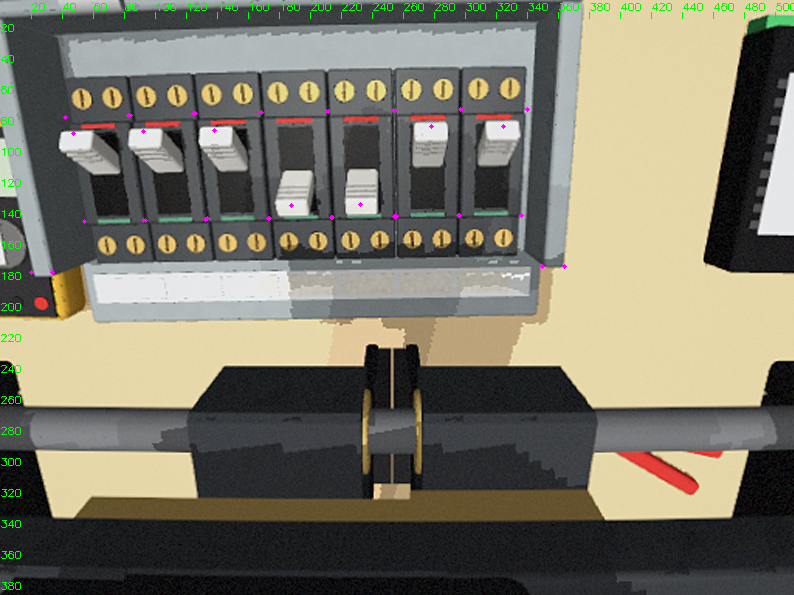

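```bash
python3 -c "
from h import *
plan(.046,-.114,.17)"
```

```text
shift cm (now axes) [11.47  5.81  7.78] turn [ 0.001 -0.    -0.012] shift in goal axes [11.4   5.95  7.77]
```

>>> {"fn": "move_arm", "kwargs": {"steps": [[0, 2.85, 1.48, 0.5, 0, 0, -0.01], [0, 2.85, 1.48, 1.5, 0, 0, 0], [0, 2.85, 1.48, 1.8, 0, 0, 0], [0, 2.85, 1.48, 2, 0, 0, 0], [0, 0, 0, 2, 0, 0, 0]]}}

```text
time_s: 2.78
tool_pos: [0.5048, -0.2232, 0.1671]
tool_rot: [-180.0, -0.1, -9.1]
force: [-0.3, -0.3, -0.2]
grip_width: 0.0004
```

```bash
python3 -c "
from h import *
st();plan(.046,-.114,.125)"
```

```text
t 2.78 panel x 49.5 y -118.4 z 167.1 mm  rot [-1.8e+02 -1.0e-01 -9.1e+00]  F panel [-0.22 -0.38 -0.24] grip 0.4
shift cm (now axes) [-0.36 -0.44  4.21] turn [-0.    -0.002 -0.007] shift in goal axes [-0.35 -0.44  4.21]
```

>>> {"fn": "move_arm", "kwargs": {"steps": [[0, -0.2, -0.4, 1.4, 0, 0, -0.006], [0, 0, 0, 1.4, 0, 0, 0], [0, 0, 0, 1.2, 0, 0, 0], [0, 0, 0, 0, 0, 0, 0], [0, 0, 0, 0, 0, 0, 0]]}}

```text
time_s: 3.2
tool_pos: [0.5001, -0.2135, 0.1289]
tool_rot: [-180.0, 0.1, -8.5]
force: [-0.3, 1.0, 1.3]
grip_width: 0.0004
```

```bash
python3 -c "
from h import *
st()"
```

```text
t 3.20 panel x 43.4 y -109.5 z 128.9 mm  rot [-1.8e+02  1.0e-01 -8.5e+00]  F panel [-0.47  0.9   1.28] grip 0.4
```

>>> {"fn": "move_arm", "kwargs": {"steps": [[0, -0.4, 0.3, 0.2, 0, 0, 0], [0, -0.3, 0, 0, 0, 0, 0], [0, 0, 0, 0, 0, 0, 0]]}}

```text
time_s: 3.45
tool_pos: [0.493, -0.2148, 0.1283]
tool_rot: [179.9, -0.0, -8.4]
force: [0.0, -0.6, 0.6]
grip_width: 0.0004
```

>>> {"fn": "move_arm", "kwargs": {"steps": [[0, -0.2, 0, 0, 0, 0, 0], [0, 0, 0, 0, 0, 0, 0]]}}

```text
time_s: 3.62
tool_pos: [0.4917, -0.2141, 0.1283]
tool_rot: [179.9, -0.1, -8.4]
force: [-0.5, -0.2, 0.3]
grip_width: 0.0003
```

>>> {"fn": "move_arm", "kwargs": {"steps": [[0, -0.2, 0, 0, 0, 0, 0], [0, 0, 0, 0, 0, 0, 0]]}}

```text
time_s: 3.78
tool_pos: [0.4903, -0.2137, 0.1284]
tool_rot: [180.0, -0.1, -8.4]
force: [1.8, -0.1, 2.8]
grip_width: 0.0004
```

```bash
python3 -c "
from h import *
st()"
```

```text
t 3.78 panel x 33.8 y -111.2 z 128.4 mm  rot [ 1.8e+02 -1.0e-01 -8.4e+00]  F panel [1.76 0.12 2.79] grip 0.4
```

>>> {"fn": "move_arm", "kwargs": {"steps": [[0, -0.2, 0, 0, 0, 0, 0], [0, 0, 0, 0, 0, 0, 0]]}}

```text
time_s: 3.95
tool_pos: [0.4882, -0.2133, 0.1282]
tool_rot: [180.0, -0.1, -8.4]
force: [2.5, -0.6, 2.4]
grip_width: 0.0006
```

>>> {"fn": "move_arm", "kwargs": {"steps": [[0, -0.15, 0, 0, 0, 0, 0], [0, 0, 0, 0, 0, 0, 0]]}}

```text
time_s: 4.12
tool_pos: [0.4863, -0.213, 0.1279]
tool_rot: [180.0, -0.0, -8.4]
force: [2.3, 0.2, 2.2]
grip_width: 0.0005
```

```bash
python3 -c "
from h import *
st()"
```

```text
t 4.12 panel x 29.7 y -111.1 z 127.9 mm  rot [180.   -0.   -8.4]  F panel [2.2  0.52 2.21] grip 0.5
```

>>> {"fn": "move_arm", "kwargs": {"steps": [[0, -0.2, 0, 0, 0, 0, 0], [0, 0, 0, 0, 0, 0, 0]]}}

```text
time_s: 4.28
tool_pos: [0.4839, -0.2126, 0.1275]
tool_rot: [-180.0, 0.0, -8.4]
force: [2.9, -1.7, 2.3]
grip_width: 0.001
```

>>> {"fn": "move_arm", "kwargs": {"steps": [[0, -0.2, 0, 0, 0, 0, 0], [0, 0, 0, 0, 0, 0, 0]]}}

```text
time_s: 4.45
tool_pos: [0.4815, -0.2123, 0.1273]
tool_rot: [-180.0, 0.1, -8.4]
force: [2.6, 0.6, 1.4]
grip_width: 0.0003
```

```bash
python3 -c "
from h import *
st()"
```

```text
t 4.45 panel x 24.8 y -111.1 z 127.3 mm  rot [-1.8e+02  1.0e-01 -8.4e+00]  F panel [2.49 0.95 1.38] grip 0.3
```

>>> {"fn": "move_arm", "kwargs": {"steps": [[0, 1.0, 0, 0, 0, 0, 0], [0, 1.2, 0, -1.5, 0, 0, 0], [0, 0, -1.3, -2, 0, 0, 0], [0, 0, -1.3, 0, 0, 0, 0], [0, 0, -1.1, 0, 0, 0, 0]]}}

```text
time_s: 4.87
tool_pos: [0.5097, -0.1778, 0.1625]
tool_rot: [-180.0, 0.0, -8.4]
force: [-0.0, -0.2, -0.4]
grip_width: 0.0004
```

```bash
python3 -c "
from h import *
st();plan(.044,-.076,.127)
c=cam('wrist');cv2.imwrite('pics/w3.png',c['img'][:,:,::-1])
c=cam('scene'); crop(c,220,100,130,130,4.5,'pics/scz3.png')
"
```

```text
t 4.87 panel x 47.4 y -72.8 z 162.5 mm  rot [-180.     0.    -8.4]  F panel [ 0.   -0.19 -0.35] grip 0.4
shift cm (now axes) [-0.34  0.32  3.55] turn [-0.     0.     0.007] shift in goal axes [-0.34  0.32  3.55]
```

View pics/scz3.png

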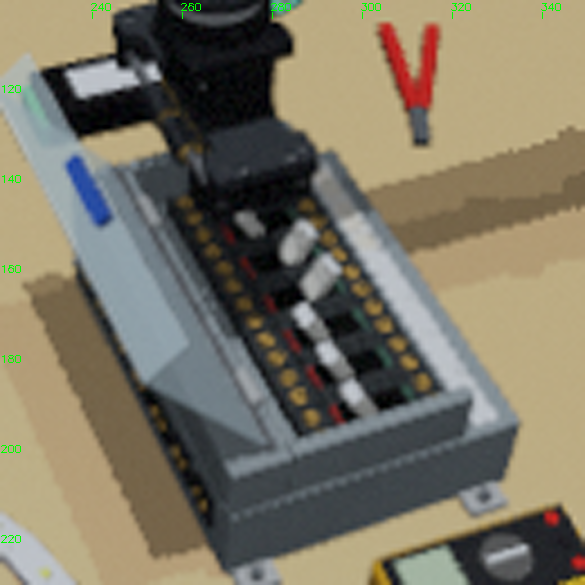

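The gripper hides breaker 7 (right end) here; breaker 6, at about (274,150), still stands at ON. I'll probe breaker 6 to compare.

>>> {"fn": "move_arm", "kwargs": {"steps": [[0, -0.1, 0.2, 1.8, 0, 0, 0], [0, 0, 0, 1.7, 0, 0, 0], [0, 0, 0, 0, 0, 0, 0], [0, -0.5, 0, 0, 0, 0, 0], [0, -0.3, 0, 0, 0, 0, 0]]}}

```text
time_s: 5.38
tool_pos: [0.4994, -0.1797, 0.1274]
tool_rot: [-180.0, 0.1, -8.4]
force: [-0.1, -0.2, 0.1]
grip_width: 0.0005
```

>>> {"fn": "move_arm", "kwargs": {"steps": [[0, -0.2, 0, 0, 0, 0, 0], [0, 0, 0, 0, 0, 0, 0]]}}

```text
time_s: 5.55
tool_pos: [0.498, -0.1797, 0.1284]
tool_rot: [180.0, -0.1, -8.4]
force: [0.8, 0.6, 0.5]
grip_width: 0.0007
```

>>> {"fn": "move_arm", "kwargs": {"steps": [[0, -0.2, 0, 0, 0, 0, 0], [0, 0, 0, 0, 0, 0, 0]]}}

```text
time_s: 5.72
tool_pos: [0.4967, -0.1794, 0.1284]
tool_rot: [180.0, -0.1, -8.4]
force: [0.4, -0.2, 1.5]
grip_width: 0.0006
```

```bash
python3 -c "
from h import *
st()"
```

```text
t 5.72 panel x 34.8 y -76.2 z 128.4 mm  rot [ 1.8e+02 -1.0e-01 -8.4e+00]  F panel [ 0.39 -0.17  1.47] grip 0.6
```

>>> {"fn": "move_arm", "kwargs": {"steps": [[0, -0.2, 0, 0, 0, 0, 0], [0, 0, 0, 0, 0, 0, 0]]}}

```text
time_s: 5.88
tool_pos: [0.4957, -0.1792, 0.1287]
tool_rot: [180.0, -0.2, -8.4]
force: [4.1, -0.1, 2.6]
grip_width: 0.0004
```

>>> {"fn": "move_arm", "kwargs": {"steps": [[0, -0.2, 0, 0, 0, 0, 0], [0, 0, 0, 0, 0, 0, 0]]}}

```text
time_s: 6.05
tool_pos: [0.4946, -0.179, 0.1292]
tool_rot: [179.9, -0.3, -8.4]
force: [5.6, -1.3, 3.3]
grip_width: 0.0008
```

```bash
python3 -c "
from h import *
st()"
```

```text
t 6.05 panel x 32.7 y -76.3 z 129.2 mm  rot [179.9  -0.3  -8.4]  F panel [ 5.7  -0.4   3.28] grip 0.8
```

Breaker 6 pushes back with 5.7 N after about 2 mm. Breaker 7 stayed near 2.5 N over 10 mm, so breaker 7 is the slack one. I'll go back to it.

>>> {"fn": "move_arm", "kwargs": {"steps": [[0, 0.6, 0, 0, 0, 0, 0], [0, 1.0, 0, -1.5, 0, 0, 0], [0, 0, 1.2, -2, 0, 0, 0], [0, 0, 1.3, 0, 0, 0, 0], [0, 0, 1.3, 0, 0, 0, 0]]}}

```text
time_s: 6.47
tool_pos: [0.5022, -0.2192, 0.1626]
tool_rot: [180.0, 0.0, -8.4]
force: [-0.6, 0.4, -0.7]
grip_width: 0.0006
```

```bash
python3 -c "
from h import *
st();plan(.044,-.114,.127)
c=cam('scene'); crop(c,220,100,130,130,4.5,'pics/scz4.png')
"
```

```text
t 6.47 panel x 46.3 y -114.8 z 162.6 mm  rot [180.    0.   -8.4]  F panel [-0.69  0.28 -0.7 ] grip 0.6
shift cm (now axes) [-0.23 -0.08  3.56] turn [0.    0.001 0.007] shift in goal axes [-0.23 -0.08  3.56]
```

View pics/scz4.png

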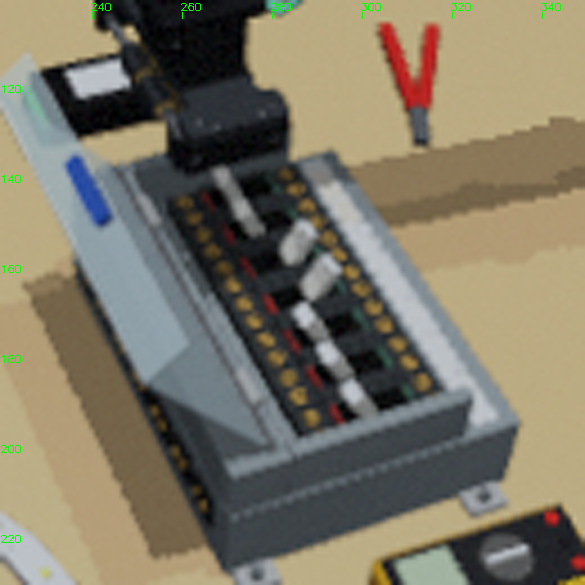

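Breakers 6 and 7, at (274,150) and (269,140), both stand at ON. Next I push breaker 7 over to OFF.

>>> {"fn": "move_arm", "kwargs": {"steps": [[0, 0, 0, 1.8, 0, 0, 0], [0, 0, 0, 1.8, 0, 0, 0], [0, -0.6, 0, 0, 0, 0, 0], [0, -0.6, 0, 0, 0, 0, 0], [0, -0.4, 0, 0, 0, 0, 0]]}}

```text
time_s: 6.93
tool_pos: [0.4857, -0.2158, 0.1263]
tool_rot: [-180.0, 0.1, -8.4]
force: [1.1, 0.4, -0.9]
grip_width: 0.0006
```

>>> {"fn": "move_arm", "kwargs": {"steps": [[0, -0.4, 0, 0, 0, 0, 0], [0, -0.4, 0, 0, 0, 0, 0], [0, -0.3, 0, 0, 0, 0, 0], [0, -0.3, 0, 0, 0, 0, 0], [0, 0, 0, 0, 0, 0, 0]]}}

```text
time_s: 7.35
tool_pos: [0.4721, -0.2143, 0.1269]
tool_rot: [179.9, 0.0, -8.4]
force: [0.5, -0.1, -0.1]
grip_width: 0.0004
```

```bash
python3 -c "
from h import *
st()"
```

```text
t 7.35 panel x 15.8 y -114.6 z 126.9 mm  rot [179.9   0.   -8.4]  F panel [ 0.46  0.02 -0.14] grip 0.4
```

>>> {"fn": "move_arm", "kwargs": {"steps": [[0, -0.3, 0, 0, 0, 0, 0], [0, -0.3, 0, 0, 0, 0, 0], [0, -0.3, 0, 0, 0, 0, 0], [0, 0, 0, 0, 0, 0, 0]]}}

```text
time_s: 7.68
tool_pos: [0.4626, -0.2126, 0.1261]
tool_rot: [-180.0, 0.1, -8.4]
force: [1.0, -0.3, -0.1]
grip_width: 0.0003
```

>>> {"fn": "move_arm", "kwargs": {"steps": [[0, -0.2, 0, 0, 0, 0, 0], [0, -0.1, 0, 0, 0, 0, 0], [0, 0, 0, 0, 0, 0, 0]]}}

```text
time_s: 7.93
tool_pos: [0.4607, -0.2123, 0.1264]
tool_rot: [180.0, 0.0, -8.4]
force: [-0.2, -0.8, -0.0]
grip_width: 0.0006
```

```bash
python3 -c "
from h import *
st()
c=cam('scene'); crop(c,220,100,130,130,4.5,'pics/scz5.png')
"
```

```text
t 7.93 panel x 4.2 y -114.2 z 126.4 mm  rot [180.    0.   -8.4]  F panel [-0.03 -0.78 -0.  ] grip 0.6
```

>>> {"fn": "move_arm", "kwargs": {"steps": [[0, -0.2, 0, 0, 0, 0, 0], [0, 0, 0, 0, 0, 0, 0]]}}

```text
time_s: 8.15
tool_pos: [0.4591, -0.212, 0.1266]
tool_rot: [180.0, -0.0, -8.4]
force: [0.8, -1.4, 0.4]
grip_width: 0.0007
```

>>> {"fn": "move_arm", "kwargs": {"steps": [[0, -0.2, 0, 0, 0, 0, 0], [0, 0, 0, 0, 0, 0, 0]]}}

```text
time_s: 8.32
tool_pos: [0.4573, -0.2117, 0.1268]
tool_rot: [180.0, -0.1, -8.4]
force: [2.1, -0.8, 0.5]
grip_width: 0.0006
```

>>> {"fn": "move_arm", "kwargs": {"steps": [[0, -0.2, 0, 0, 0, 0, 0], [0, 0, 0, 0, 0, 0, 0]]}}

```text
time_s: 8.48
tool_pos: [0.4554, -0.2115, 0.1269]
tool_rot: [180.0, -0.1, -8.4]
force: [2.8, 0.1, 0.1]
grip_width: 0.0003
```

```bash
python3 -c "
from h import *
st()"
```

```text
t 8.48 panel x -1.1 y -114.3 z 126.9 mm  rot [ 1.8e+02 -1.0e-01 -8.4e+00]  F panel [2.73 0.56 0.14] grip 0.3
```

>>> {"fn": "move_arm", "kwargs": {"steps": [[0, -0.15, 0, 0, 0, 0, 0], [0, 0, 0, 0, 0, 0, 0]]}}

```text
time_s: 8.65
tool_pos: [0.454, -0.2113, 0.1269]
tool_rot: [180.0, -0.1, -8.4]
force: [3.8, -0.9, -0.5]
grip_width: 0.0009
```

>>> {"fn": "move_arm", "kwargs": {"steps": [[0, -0.15, 0, 0, 0, 0, 0], [0, 0, 0, 0, 0, 0, 0]]}}

```text
time_s: 8.82
tool_pos: [0.4534, -0.2112, 0.1272]
tool_rot: [180.0, -0.2, -8.4]
force: [5.9, -0.5, -0.4]
grip_width: 0.0004
```

>>> {"fn": "move_arm", "kwargs": {"steps": [[0, -0.15, 0, 0, 0, 0, 0], [0, 0, 0, 0, 0, 0, 0]]}}

```text
time_s: 8.98
tool_pos: [0.4528, -0.2112, 0.1276]
tool_rot: [180.0, -0.3, -8.4]
force: [7.1, -0.4, 0.0]
grip_width: 0.0002
```

```bash
python3 -c "
from h import *
st()"
```

```text
t 8.98 panel x -3.7 y -114.3 z 127.6 mm  rot [180.   -0.3  -8.4]  F panel [7.07 0.72 0.01] grip 0.2
```

>>> {"fn": "move_arm", "kwargs": {"steps": [[0, -0.2, 0, 0, 0, 0, 0], [0, -0.2, 0, 0, 0, 0, 0], [0, 0, 0, 0, 0, 0, 0], [0, 0, 0, 0, 0, 0, 0]]}}

```text
time_s: 9.32
tool_pos: [0.4514, -0.2109, 0.1287]
tool_rot: [179.9, -0.7, -8.3]
force: [12.6, -2.0, -0.4]
grip_width: 0.0008
```

```bash
python3 -c "
from h import *
st()
c=cam('wrist');cv2.imwrite('pics/w6.png',c['img'][:,:,::-1])
"
```

```text
t 9.32 panel x -5.1 y -114.3 z 128.7 mm  rot [179.9  -0.7  -8.3]  F panel [12.72 -0.07 -0.35] grip 0.8
```

View pics/w6.png

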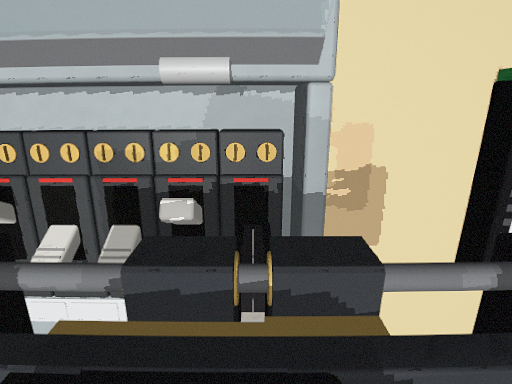

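>>> {"fn": "move_arm", "kwargs": {"steps": [[0, 1.2, 0, 0, 0, 0, 0], [0, 0.3, 0, -1.8, 0, 0, 0], [0, 0, 0, -2, 0, 0, 0], [0, -2.7, 0, 0, 0, 0, 0], [0, -2.7, 0, 0, 0, 0, 0]]}}

```text
time_s: 9.78
tool_pos: [0.4075, -0.2042, 0.165]
tool_rot: [-180.0, 0.1, -8.3]
force: [-0.7, -0.5, 0.6]
grip_width: 0.0008
```

```bash
python3 -c "
from h import *
st();plan(-.046,-.114,.127)"
```

```text
t 9.78 panel x -49.6 y -114.3 z 165.0 mm  rot [-1.8e+02  1.0e-01 -8.3e+00]  F panel [-0.57 -0.59  0.58] grip 0.8
shift cm (now axes) [ 0.37 -0.03  3.8 ] turn [-0.001  0.001  0.008] shift in goal axes [ 0.36 -0.03  3.8 ]
```

```bash
python3 -c "
from h import *
c=cam('wrist');cv2.imwrite('pics/w7.png',c['img'][:,:,::-1]);st()
"
```

```text
t 9.83 panel x -56.3 y -114.8 z 163.3 mm  rot [-180.     0.5   -8.4]  F panel [-5.83 -0.18 -0.52] grip 0.7
```

View pics/w7.png

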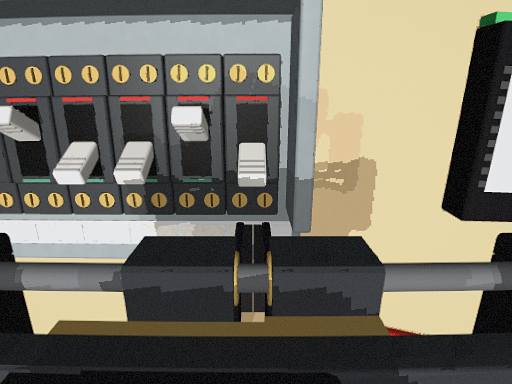

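Breaker 7's handle is at OFF, pixel (252,165), and its neighbours haven't moved. Now I throw it to ON from the front.

>>> {"fn": "move_arm", "kwargs": {"steps": [[0, 0.2, 0, 1.2, 0, 0, 0], [0, 0, 0, 1.3, 0, 0, 0], [0, 0, 0, 1.2, 0, 0, 0], [0, 0.8, 0, 0, 0, 0, 0], [0, 0.6, 0, 0, 0, 0, 0]]}}

```text
time_s: 10.25
tool_pos: [0.4226, -0.2066, 0.1269]
tool_rot: [-180.0, 0.2, -8.4]
force: [-3.9, 0.8, 4.8]
grip_width: 0.0007
```

```bash
python3 -c "
from h import *
st()"
```

```text
t 10.25 panel x -34.2 y -114.5 z 126.9 mm  rot [-180.     0.2   -8.4]  F panel [-3.93  0.2   4.82] grip 0.7
```

>>> {"fn": "move_arm", "kwargs": {"steps": [[0, 0.5, 0, 0, 0, 0, 0], [0, 0.5, 0, 0, 0, 0, 0], [0, 0.5, 0, 0, 0, 0, 0], [0, 0.5, 0, 0, 0, 0, 0], [0, 0, 0, 0, 0, 0, 0]]}}

```text
time_s: 10.67
tool_pos: [0.4455, -0.2099, 0.128]
tool_rot: [-180.0, -0.1, -8.3]
force: [-0.5, 0.6, -0.9]
grip_width: 0.0006
```

>>> {"fn": "move_arm", "kwargs": {"steps": [[0, 0.4, 0, 0, 0, 0, 0], [0, 0.3, 0, 0, 0, 0, 0], [0, 0, 0, 0, 0, 0, 0]]}}

```text
time_s: 10.92
tool_pos: [0.4512, -0.2108, 0.1276]
tool_rot: [-180.0, -0.0, -8.4]
force: [-1.0, 0.6, -1.0]
grip_width: 0.0004
```

>>> {"fn": "move_arm", "kwargs": {"steps": [[0, 0.2, 0, 0, 0, 0, 0], [0, 0, 0, 0, 0, 0, 0]]}}

```text
time_s: 11.08
tool_pos: [0.4524, -0.211, 0.1274]
tool_rot: [-180.0, 0.0, -8.4]
force: [-1.1, 0.4, 0.5]
grip_width: 0.0002
```

```bash
python3 -c "
from h import *
st()"
```

```text
t 11.08 panel x -4.1 y -114.3 z 127.4 mm  rot [-180.     0.    -8.4]  F panel [-1.13  0.22  0.49] grip 0.2
```

>>> {"fn": "move_arm", "kwargs": {"steps": [[0, 0.2, 0, 0, 0, 0, 0], [0, 0, 0, 0, 0, 0, 0]]}}

```text
time_s: 11.25
tool_pos: [0.454, -0.2113, 0.1272]
tool_rot: [-180.0, 0.1, -8.4]
force: [-2.4, -0.3, -0.2]
grip_width: 0.0004
```

>>> {"fn": "move_arm", "kwargs": {"steps": [[0, 0.2, 0, 0, 0, 0, 0], [0, 0, 0, 0, 0, 0, 0]]}}

```text
time_s: 11.42
tool_pos: [0.4545, -0.2114, 0.1269]
tool_rot: [-180.0, 0.3, -8.4]
force: [-6.2, 1.5, 3.1]
grip_width: 0.0006
```

>>> {"fn": "move_arm", "kwargs": {"steps": [[0, 0.2, 0, 0, 0, 0, 0], [0, 0, 0, 0, 0, 0, 0]]}}

```text
time_s: 11.58
tool_pos: [0.455, -0.2115, 0.1267]
tool_rot: [-180.0, 0.5, -8.4]
force: [-9.8, 2.2, 5.1]
grip_width: 0.0006
```

>>> {"fn": "move_arm", "kwargs": {"steps": [[0, -1.5, 0, 0, 0, 0, 0], [0, -1.0, 0, -1, 0, 0, 0], [0, -1.5, 0, -3, 0, 0, 0], [0, -1, 0, -3, 0, 0, 0], [0, 0, 0, 0, 0, 0, 0]]}}

```text
time_s: 12.0
tool_pos: [0.411, -0.2062, 0.2032]
tool_rot: [179.7, -0.5, -8.4]
force: [1.6, -0.7, 1.3]
grip_width: 0.0005
```

```bash
python3 -c "
from h import *
st()
c=cam('wrist');cv2.imwrite('pics/w8.png',c['img'][:,:,::-1])
c=cam('scene'); crop(c,220,100,130,130,4.5,'pics/scz8.png')
"
```

```text
t 12.00 panel x -45.8 y -115.8 z 203.2 mm  rot [179.7  -0.5  -8.4]  F panel [ 1.66 -0.45  1.3 ] grip 0.5
```

View pics/w8.png

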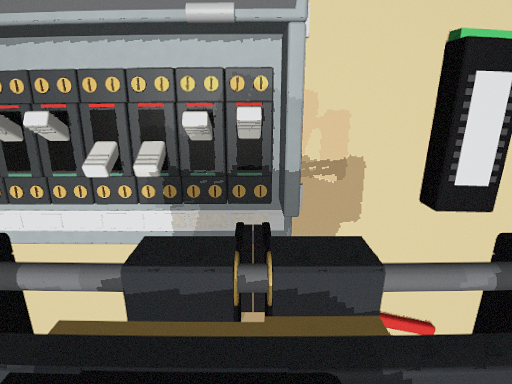

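View pics/scz8.png

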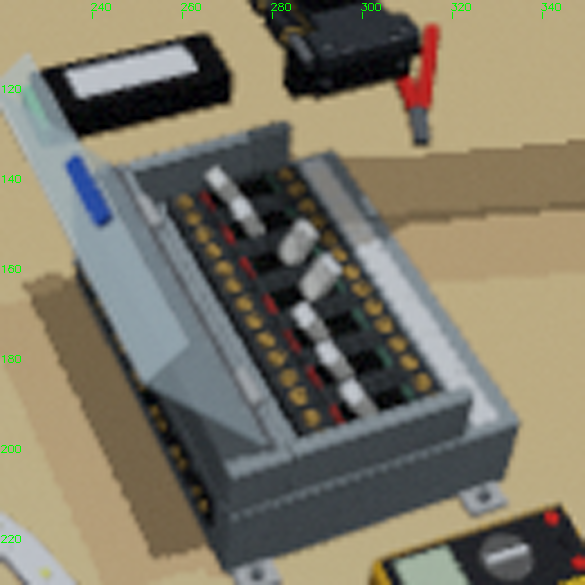

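Breaker 7 now sits at ON, wrist pixel (249,122), level with its neighbour at (198,125). Breakers 4 and 5 are still OFF. On to the cover: go up and over, then behind it.

>>> {"fn": "move_arm", "kwargs": {"steps": [[0, 0, -2.4, -3.3, 0, 0, 0], [0, 0, -2.4, -3.3, 0, 0, 0], [0, 0, -2.4, -3.3, 0, 0, 0], [0, 0, -2.4, -3.3, 0, 0, 0], [0, 2, -2, 0, 0, 0, 0]]}}

```text
time_s: 12.52
tool_pos: [0.4473, -0.0913, 0.3355]
tool_rot: [179.8, -0.5, -8.4]
force: [1.7, -0.4, 0.7]
grip_width: 0.0005
```

```bash
python3 -c "
from h import *
st();plan(.225,0,.33)"
```

```text
t 12.52 panel x -27.4 y 3.3 z 335.5 mm  rot [179.8  -0.5  -8.4]  F panel [ 1.78 -0.17  0.66] grip 0.5
shift cm (now axes) [25.23  0.49  0.78] turn [ 0.003 -0.009  0.007] shift in goal axes [25.24  0.33  0.55]
```

>>> {"fn": "move_arm", "kwargs": {"steps": [[0, 4, 0, 0, 0, 0, 0], [0, 4, 0, 0, 0, 0, 0], [0, 4, 0, 0, 0, 0, 0], [0, 4, 0, 0, 0, 0, 0], [0, 4, 0, 0, 0, 0, 0]]}}

```text
time_s: 12.93
tool_pos: [0.6457, -0.1224, 0.3273]
tool_rot: [-180.0, 0.1, -8.4]
force: [0.0, -0.7, 1.6]
grip_width: 0.0003
```

>>> {"fn": "move_arm", "kwargs": {"steps": [[0, 4, 0, 0, 0, 0, 0], [0, 2, 0, 0, 0, 0, 0], [0, 0, 0, 0, 0, 0, 0]]}}

```text
time_s: 13.18
tool_pos: [0.7062, -0.1307, 0.3236]
tool_rot: [-179.8, 0.3, -8.4]
force: [-1.0, -0.1, -1.0]
grip_width: 0.0004
```

```bash
python3 -c "
from h import *
st();plan(.225,0,.22)
c=cam('top'); crop(c,195,120,145,140,5,'pics/t9.png')
c=cam('scene'); crop(c,200,80,150,130,5,'pics/s9.png')
"
```

```text
t 13.18 panel x 234.5 y 3.7 z 323.6 mm  rot [-179.8    0.3   -8.4]  F panel [-0.97 -0.27 -1.01] grip 0.4
shift cm (now axes) [-0.91  0.4  10.37] turn [-0.003  0.005  0.007] shift in goal axes [-0.95  0.37 10.36]
```

View pics/s9.png

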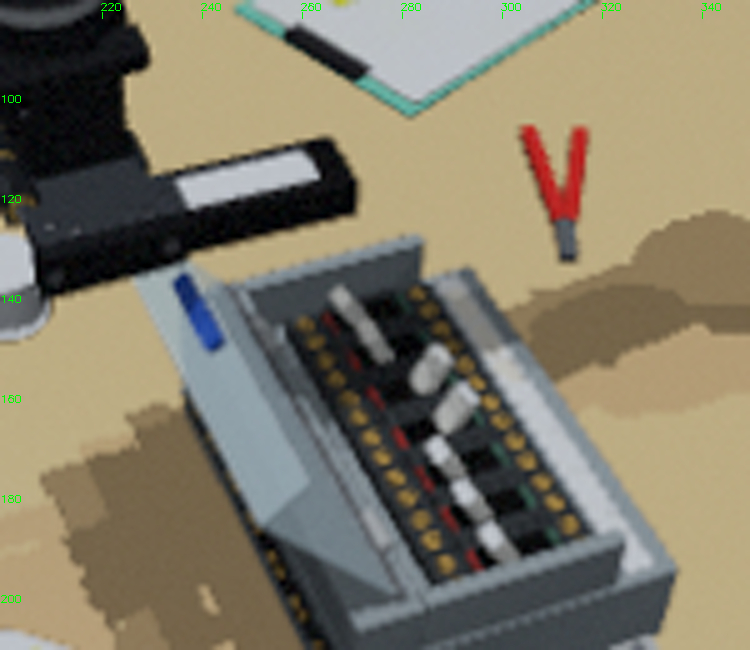

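The gripper is behind the cover and clear of it. All five ON handles still stand at ON.

>>> {"fn": "move_arm", "kwargs": {"steps": [[0, 0, 0.3, 3.4, 0, 0, 0], [0, 0, 0, 3.4, 0, 0, 0], [0, 0, 0, 3.4, 0, 0, 0], [0, -0.8, 0, 0, 0, 0, 0], [0, 0, 0, 0, 0, 0, 0]]}}

```text
time_s: 13.7
tool_pos: [0.6915, -0.1324, 0.2265]
tool_rot: [179.9, 0.3, -8.4]
force: [0.8, -0.1, 0.8]
grip_width: 0.0003
```

>>> {"fn": "move_arm", "kwargs": {"steps": [[0, -1, 0, 0, 0, 0, 0], [0, -1, 0, 0, 0, 0, 0], [0, -1, 0, 0, 0, 0, 0], [0, -1, 0, 0, 0, 0, 0], [0, -1, 0, -0.3, 0, 0, 0]]}}

```text
time_s: 14.12
tool_pos: [0.6524, -0.1258, 0.24]
tool_rot: [180.0, -1.4, -8.4]
force: [12.2, -2.2, 9.6]
grip_width: 0.0005
```

```bash
python3 -c "
from h import *
st()"
```

```text
t 14.12 panel x 180.6 y 0.3 z 240.0 mm  rot [180.   -1.4  -8.4]  F panel [12.44 -0.3   9.56] grip 0.5
```

>>> {"fn": "move_arm", "kwargs": {"steps": [[0, 0, 0, 0, 0, 0, 0], [0, 0, 0, 0, 0, 0, 0]]}}

```text
time_s: 14.28
tool_pos: [0.6502, -0.1256, 0.2395]
tool_rot: [179.9, -1.1, -8.4]
force: [6.4, -0.9, 7.2]
grip_width: 0.0004
```

```bash
python3 -c "
from h import *
st()
c=cam('scene'); crop(c,200,80,150,130,5,'pics/s10.png')
"
```

```text
t 14.28 panel x 178.3 y 0.2 z 239.5 mm  rot [179.9  -1.1  -8.4]  F panel [6.47 0.08 7.22] grip 0.4
```

View pics/s10.png

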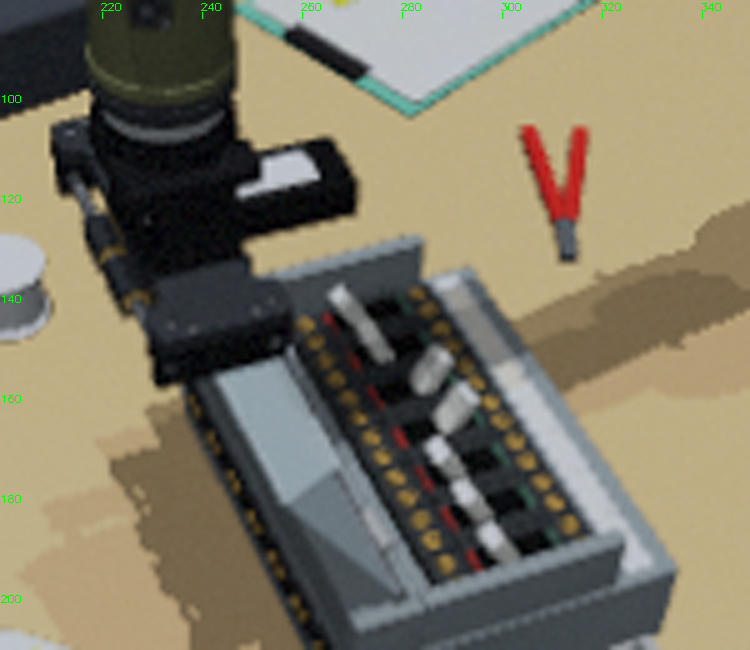

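>>> {"fn": "move_arm", "kwargs": {"steps": [[0, 0, 0, -0.8, 0, 0, 0], [0, -0.7, 0, -0.5, 0, 0, 0], [0, -0.7, 0, -0.4, 0, 0, 0], [0, -0.7, 0, -0.3, 0, 0, 0], [0, -0.7, 0, -0.3, 0, 0, 0]]}}

```text
time_s: 14.75
tool_pos: [0.6188, -0.1209, 0.2577]
tool_rot: [179.9, -0.4, -8.4]
force: [3.9, -0.4, 4.5]
grip_width: 0.0004
```

>>> {"fn": "move_arm", "kwargs": {"steps": [[0, -0.8, 0, -0.3, 0, 0, 0], [0, -0.8, 0, -0.2, 0, 0, 0], [0, -0.8, 0, -0.2, 0, 0, 0], [0, -0.8, 0, 0, 0, 0, 0], [0, -0.8, 0, 0, 0, 0, 0]]}}

```text
time_s: 15.17
tool_pos: [0.5765, -0.1151, 0.2603]
tool_rot: [180.0, 0.1, -8.4]
force: [2.9, -0.3, 1.5]
grip_width: 0.0003
```

```bash
python3 -c "
from h import *
st()
c=cam('scene'); crop(c,200,80,150,130,5,'pics/s11.png')
"
```

```text
t 15.17 panel x 103.9 y -0.6 z 260.3 mm  rot [ 1.8e+02  1.0e-01 -8.4e+00]  F panel [2.9  0.14 1.54] grip 0.3
```

View pics/s11.png

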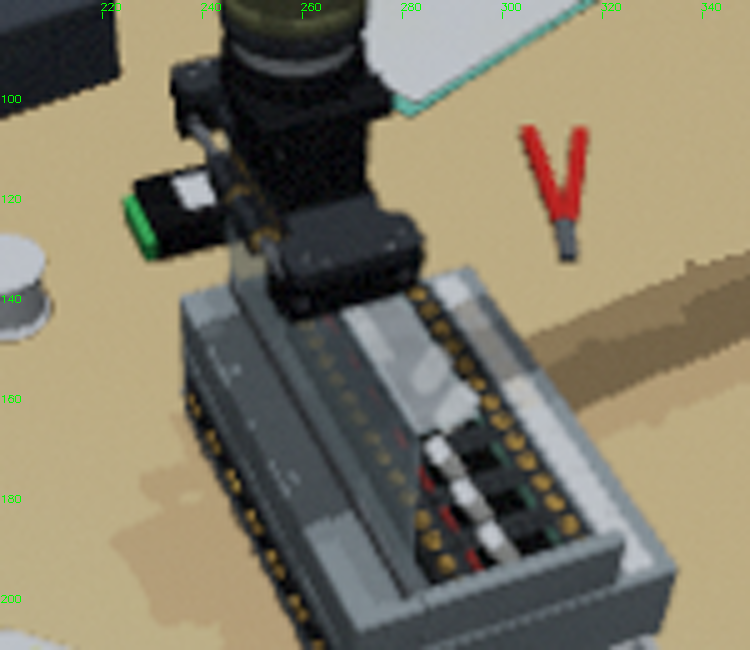

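>>> {"fn": "move_arm", "kwargs": {"steps": [[0, -1.4, 0, 0, 0, 0, 0], [0, -1.4, 0, 0.2, 0, 0, 0], [0, -1.4, 0, 0.3, 0, 0, 0], [0, -1.4, 0, 0.4, 0, 0, 0], [0, -1.4, 0, 0.5, 0, 0, 0]]}}

```text
time_s: 15.63
tool_pos: [0.5073, -0.105, 0.2455]
tool_rot: [-180.0, 0.1, -8.4]
force: [2.7, -0.4, 0.2]
grip_width: 0.0006
```

```bash
python3 -c "
from h import *
st()
c=cam('scene'); crop(c,200,80,150,130,5,'pics/s12.png')
"
```

```text
t 15.63 panel x 34.0 y -1.2 z 245.5 mm  rot [-1.8e+02  1.0e-01 -8.4e+00]  F panel [2.72 0.05 0.23] grip 0.6
```

View pics/s12.png

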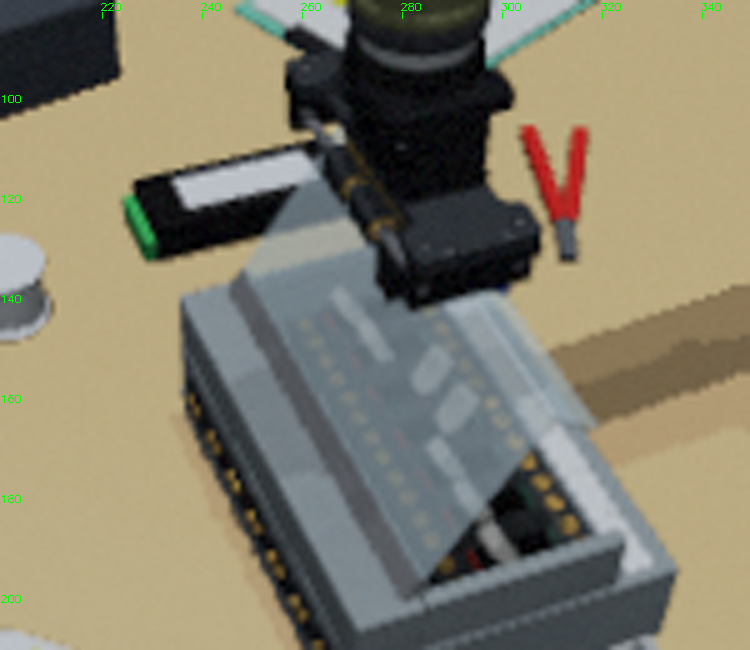

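The cover has passed upright and now leans forward. I keep following its arc down.

>>> {"fn": "move_arm", "kwargs": {"steps": [[0, -1.2, 0, 0.9, 0, 0, 0], [0, -1.2, 0, 1.0, 0, 0, 0], [0, -0.9, 0, 1.2, 0, 0, 0], [0, -0.8, 0, 1.2, 0, 0, 0], [0, -0.6, 0, 1.2, 0, 0, 0]]}}

```text
time_s: 16.1
tool_pos: [0.4603, -0.0982, 0.1904]
tool_rot: [180.0, 0.2, -8.4]
force: [-0.7, -0.1, 1.2]
grip_width: 0.0009
```

>>> {"fn": "move_arm", "kwargs": {"steps": [[0, -0.6, 0, 1.0, 0, 0, 0], [0, -0.5, 0, 1.0, 0, 0, 0], [0, -0.3, 0, 0.8, 0, 0, 0], [0, 0, 0, 0.5, 0, 0, 0], [0, 0, 0, 0, 0, 0, 0]]}}

```text
time_s: 16.52
tool_pos: [0.447, -0.096, 0.1571]
tool_rot: [-180.0, 0.2, -8.4]
force: [-0.5, 0.0, -0.7]
grip_width: 0.0005
```

```bash
python3 -c "
from h import *
st()
c=cam('scene'); crop(c,200,80,150,130,5,'pics/s13.png')
"
```

```text
t 16.52 panel x -27.0 y -1.4 z 157.1 mm  rot [-180.     0.2   -8.4]  F panel [-0.45 -0.06 -0.66] grip 0.5
```

View pics/s13.png

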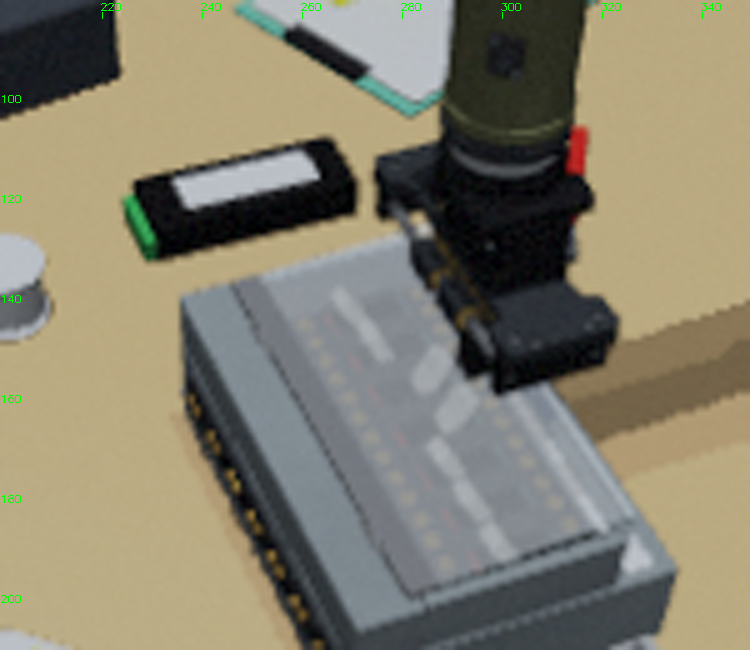

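The cover looks nearly shut. I'll press down near its free edge.

>>> {"fn": "move_arm", "kwargs": {"steps": [[0, -1.0, 0, 0, 0, 0, 0], [0, -1.0, 0, 0.4, 0, 0, 0], [0, 0, 0, 0.4, 0, 0, 0], [0, 0, 0, 0.2, 0, 0, 0], [0, 0, 0, 0, 0, 0, 0]]}}

```text
time_s: 16.98
tool_pos: [0.4282, -0.0934, 0.1494]
tool_rot: [180.0, 0.1, -8.4]
force: [-5.4, 0.6, 9.5]
grip_width: 0.0004
```

>>> {"fn": "move_arm", "kwargs": {"steps": [[0, 0, 0, 0.2, 0, 0, 0], [0, 0, 0, 0, 0, 0, 0]]}}

```text
time_s: 17.15
tool_pos: [0.4283, -0.0934, 0.1492]
tool_rot: [179.9, 0.2, -8.4]
force: [-10.6, 2.6, 23.3]
grip_width: 0.0006
```

```bash
python3 -c "
from h import *
st()"
```

```text
t 17.15 panel x -45.8 y -1.7 z 149.2 mm  rot [179.9   0.2  -8.4]  F panel [-10.86   0.95  23.28] grip 0.6
```

>>> {"fn": "move_arm", "kwargs": {"steps": [[0, 0, 0, -1, 0, 0, 0], [0, 0, 0, -3, 0, 0, 0], [0, 0, 0, -4, 0, 0, 0], [0, 0, 3, -2.5, 0, 0, 0], [0, 0, 4, 0, 0, 0, 0]]}}

```text
time_s: 17.57
tool_pos: [0.4229, -0.1615, 0.2582]
tool_rot: [179.8, -0.6, -7.9]
force: [1.7, -1.0, 0.0]
grip_width: 0.0004
```

>>> {"fn": "move_arm", "kwargs": {"steps": [[0, 0, 4, 0, 0, 0, 0], [0, 0, 4, 0, 0, 0, 0], [0, 0, 4, 0, 0, 0, 0], [0, 0, 4, 0, 0, 0, 0], [0, 0, 0, 0, 0, 0, 0]]}}

```text
time_s: 17.98
tool_pos: [0.3917, -0.3301, 0.2509]
tool_rot: [179.8, 0.0, -9.0]
force: [-0.5, -0.6, 0.5]
grip_width: 0.0006
```

```bash
python3 -c "
from h import *
st();p=np.load('p.npy')
c=cam('scene'); crop(c,200,80,150,130,5,'pics/s14.png',proj(c,pan(p,[coverpt(0,.144,t=.006),coverpt(0,0,t=.006)])))
c=cam('top'); crop(c,160,100,160,130,5,'pics/t14.png',proj(c,pan(p,[coverpt(0,.144,t=.006),coverpt(0,-.144,t=.006)]))); cv2.imwrite('pics/t14f.png',c['img'][:,:,::-1])
"
```

```text
t 17.98 panel x -46.1 y -241.2 z 250.9 mm  rot [179.8   0.   -9. ]  F panel [-0.38 -0.7   0.47] grip 0.6
```

View pics/s14.png

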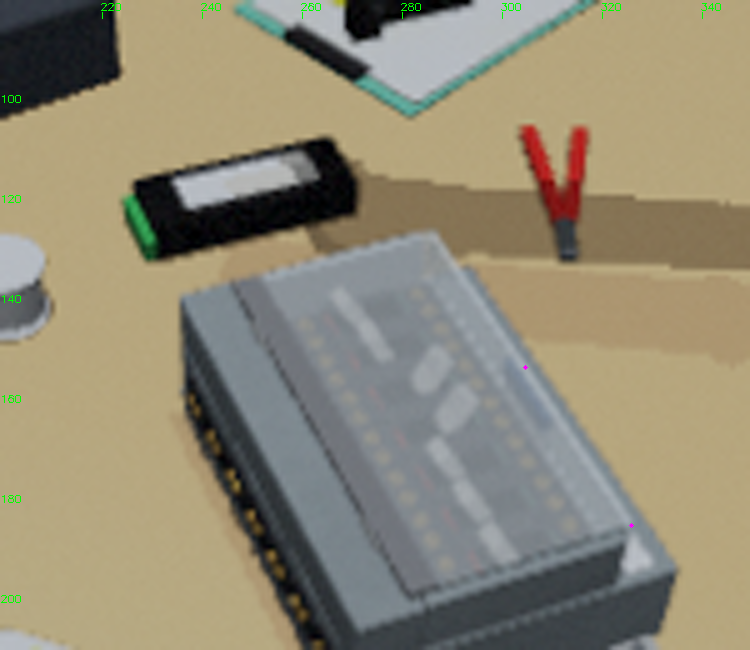

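View pics/t14f.png

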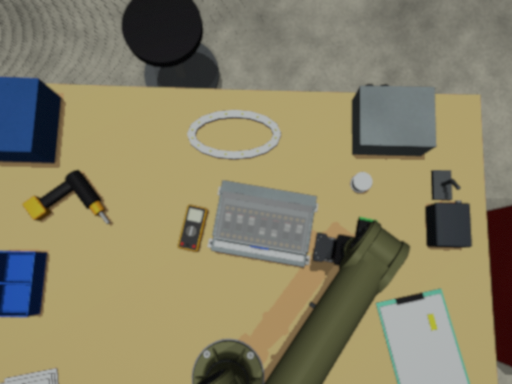

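The cover lies flat on the cheeks, and its free edge matches the predicted shut point at pixel (326,185). Handles 1, 2, 3, 6 and 7 are at ON, 4 and 5 at OFF, and the bystanders haven't moved. I'll hand it in.

>>> {"fn": "move_arm", "kwargs": {"steps": [[0, 0, 0, 0, 0, 0, 0], [0, 0, 0, 0, 0, 0, 0], [0, 0, 0, 0, 0, 0, 0]]}}

```text
time_s: 18.33
tool_pos: [0.3957, -0.3195, 0.2518]
tool_rot: [180.0, -0.0, -8.2]
force: [1.0, 0.4, -0.4]
grip_width: 0.0001
```

```bash
python3 -c "
from h import *
st();print(job.sign_off())"
```

```text
t 18.33 panel x -43.7 y -230.1 z 251.8 mm  rot [180.   -0.   -8.2]  F panel [ 0.9   0.52 -0.36] grip 0.1
the job is handed in; nothing more can be done
None
```

The tripped breaker was the one at the right (-y) end of the row. I reset it, threw it to ON, shut the cover, and handed the job in at 18.3 s.

- **Finding it:** its handle gave way at about 2.5 N over 10 mm. The next one along pushed back with 5.7 N after about 2 mm. I stopped there, so the other three breakers at ON were never touched.
- **Resetting it:** I pressed the handle past OFF to its hard stop, with the force reaching 12.7 N. I then threw it to the ON stop at about 10 N. I didn't feel it again afterwards, so that the latch took is inferred from reaching the stop and from the handle staying at ON.
- **Cover:** pressed down with 23 N, it was rigid with the fingertip at 124 mm, which is the shut height.
- **Last pictures:** the cover is flat, five handles are at ON and the two spares at OFF. The meter, power supply, spool and light frame look unmoved by eye. The gripper was clear of everything.

No check failed. While I was tipping the cover up, the push briefly reached about 16 N, probably from the finger block rather than the tip; raising the tool brought it down.

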